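# Catch the reader's falling lid and lower it shut

### The arm

A 6-joint arm with a two-finger parallel gripper is mounted at the origin on the work surface. World frame = base frame: x ahead of the robot, y to its left, z up, the work surface at z = 0. Lengths are in m, angles in rad, forces in N, time in s.
With the tool pointing down it reaches from about 0.35 to 0.8 m from the base axis. Payload 7.3 kg.
Tool frame: the origin (TCP) lies between the finger pads; the fingertips stand 25 mm ahead of it and the grasp point (between the pads) lies 6 mm ahead of it (r.tip_extent is the distance from the TCP to the fingertips, in m); z points along the fingers, y is the line along which they close (so a half turn about z gives the same grasp; the last joint's range is limited). The gripper opens to 85 mm and grips with 20 to 120 N. Pads are 22 mm wide; open, the fingers measure 114 mm over their backs; the gripper's body (76 mm by 85 mm) begins 54 mm behind the grasp point. The pads swing forward as they close: fully open they stand 13 mm farther back than shut.
Start: joints at [-1.311, 0.342, 1.524, -0, 1.275, -0.146], TCP at [0.207, -0.482, 0.256] pointing down, gripper open.
Joint ranges: [-2.53, 2.53], [-0.77, 2.02], [0.04, 2.7], [-1, 4.14], [0.28, 2.66], [-3.11, 3.11]. Speed limits (rad/s): [2.57, 2.57, 3.14, 3.14, 3.14, 3.14].

### API

Orientations are given as a unit quaternion [x, y, z, w].
In Python, from workcell import r, command_gripper, optics gives the robot as it stands. The module is installed in compiled form; this text tells all that it offers. Calls block until the motion is done:
- r.reach(position, orientation): joint-space move of the TCP to a pose.
- r.move_straight(position, orientation=None, speed=0.15, max_force=None): straight line of the TCP; orientation=None keeps the orientation; speed is the mean speed in m/s. With max_force (N) it stops when the force on the tool has changed by that much, and returns True; else False.
- r.movej(angles): joint-space move.
- command_gripper(opening, force=None): finger opening in m; force is the grip in N (None keeps the last); returns when the fingers have stopped.
- r.hold(seconds).
- r.solve_ik(position, orientation): joint angles nearest the present ones, or None.
- r.read_state(): the state.
- optics.get_image(name): name is "scene" or "top" or "wrist"; returns (picture, depth): 420x560x3 uint8, red, green, blue; 420x560 float32, m along the optical axis (not along the pixel's ray), 0 where there is no reading.
- optics.camera_model(name): a dict with "K" (3x3 intrinsics, pixels), "k1" (the pictures are not rectified: a ray, as slopes to the right and down, at radius r is drawn at 1 + k1 r^2 times it, then the intrinsics apply), "R" (3x3) and "t" (3): a world point X has camera coordinates R X + t; the wrist camera has in their place "tool_from_camera" (4x4, takes a point from camera to tool coordinates, whose origin is the TCP and whose axes are the flange's). Camera axes: x right, y down, z forward; pixel columns grow to the right and rows downward; lengths in m; the calibration is good to about 2 mm. A picture is of the moment at which its call begins: read the wrist's pose just before it. camera_model takes no time and is no camera call.
A pose or a line that the arm cannot do raises r.PlanningError and nothing moves.
- r.finish_job(): hands the job in; it is judged then, once.
The state is a dict: "time_s": time; "joint_positions": joint angles; "dq": joint speeds; "tau": joint torques, N m; "eef_pos": TCP position; "eef_rot": TCP orientation; "contact_force": force on the tool from outside, world axes, zero at the start; "torque": the same for the moment, N m; "grip_width": finger opening in m; "grip_force": force on a finger pad.
Only numpy, scipy, OpenCV 4.12 (cv2) and the standard library are available. Lean on these libraries where they do the work, as an engineer would, in place of code of your own. Each camera call takes 0.05 s, during which the arm holds its last target. There are 200 camera calls.

### The job

The sample lid of the bench-top reader stands open, leaning back. Nudge it forward past upright, catch it on a finger as it falls, and lower it on that finger until it is fully shut, without letting it drop onto the machine or pushing it hard; then come away. Do not pinch the lid, and leave everything else on and around the reader where it stands.

Things in the scene. Friction and masses are not known exactly. Their poses are not given: they have to be found in the camera images.
- reader: ivory bench-top reader, fixed. Origin: centre of its underside on the table; x from its front to its back (away from the robot), y to its left, z up. Housing x -170 to 170, y -180 to 180 mm, upright front face. Flat deck 110 mm high with a sunken open sample well; a hump 150 mm high fills x +40 to +170.
- hinge_mid (a point): middle of the lid's hinge line, at x -50, y 0, z 110.5 mm of the reader's frame; axes as the reader's; the hinge line runs along y. The lid's free edge (its underside) lies from here at x = -150 cos(angle), z = +150 sin(angle) mm.
- lid (a joint): lid angle, rad: 0 shut, flat on the deck; 1.57 upright; it starts leaning back, away from the robot, on its stop at 1.85. Lid of 175 to 350 g; balance is near 1.46, below that it falls shut by itself. Lightly damped hinge: from balance it takes about a second to gather way; not held, it bangs shut at over 2 rad/s.
- lid_edge (a point): middle of the lid's free edge, on the underside (the face that meets the deck). The lid is a plain slab, 150 mm hinge to free edge, 150 mm wide, 16 mm thick; the underside passes through the hinge line, the 16 mm lie above it (behind it while open). Shut, the free edge overhangs the reader's front face by 30 mm, so a finger can be under it and come away.
- cuvette_rack: white plastic rack block 100 x 50 x 32 mm with eight square holes, on the machine's deck to the left of the lid; origin at the centre of its underside. Bystander: leave alone.
- cuvette: single clear capped cuvette 12.5 x 12.5 x 53 mm standing on the deck to the right of the lid; origin at the centre of its underside. Bystander: leave alone.
- buffer_bottle: amber glass bottle, diameter 64 mm, 130 mm tall, standing to the right of the machine; origin at the centre of its underside. Bystander: leave alone.
- beaker: glass cup, diameter 72 mm, 85 mm tall, standing to the right of the machine; origin at the centre of its underside. Bystander: leave alone.
- tip_box: grey divided box 110 x 75 x 50 mm, in front of the machine to the left; origin at the centre of its underside. Bystander: leave alone.
- pipette: hand pipette about 260 mm long and 30 mm high lying flat in front of the machine to the right; origin near its middle. Bystander: leave alone.
- wash_jar: white jar, diameter 52 mm, 60 mm tall, to the left of the machine; origin at the centre of its underside. Bystander: leave alone.

How it is judged:
On the way:
1. the lid, between about 50 and 9 degrees from shut, is borne by the fingers (value of joint lid between 0.15 and 0.9 rad and contact force between the fingers and lid above 0.2 N), for 0.3 s.
At the end, for the whole second after the job is handed in: The lid is shut (within 0.02 rad, 3 mm at its edge) and at rest, and every bystander is within 20 mm of where it stood (value of joint lid below 0.02 rad and velocity of joint lid between -0.05 and 0.05 rad/s and distance of each of cuvette_rack, cuvette, buffer_bottle, beaker, tip_box, pipette, wash_jar from where it was at the start of the episode below 0.02 m); the robot touches nothing.
It fails at once if the lid comes down faster than 1 rad/s (150 mm/s at its edge) between 0.35 and 0.06 rad from shut: it was dropped, not lowered (value of joint lid between 0.06 and 0.35 rad and velocity of joint lid below -1 rad/s).
It fails at once if the robot pinches the lid or presses on it with more than 30 N (contact force between the fingers and lid above 30 N).
It fails at once if the fingers pinch the lid between them (contact force between the fingers and lid_c0 above 3 N and contact force between the fingers and lid_c1 above 3 N).
It fails at once if a bystander is moved by more than 20 mm or lifted (distance of any of cuvette_rack, cuvette, buffer_bottle, beaker, tip_box, pipette, wash_jar from where it was at the start of the episode above 0.02 m).
It also fails if it takes over 45 s, if anything falls off the work surface, if the arm or the gripper's body presses on something with over 40 N, if the wrist force passes 120 N, or if a joint passes its speed limit or range.

## Working session

There is one attempt and no reset: what is moved stays moved. The work goes in short steps, each a Python script; the robot and the scene stay as the last script left them, time stands still between calls to the robot, and variables do not carry over. Pictures are saved under pics/ and viewed, at most 10 in all, crops included, and the job is handed in when it is done.

```bash
mkdir -p pics
python3 - <<'E'
from workcell import r, optics
import cv2,numpy as np
for n in ("scene","top"):
    im,d=optics.get_image(n); cv2.imwrite(f"pics/{n}0.png",im[:,:,::-1]); np.savez(f"pics/{n}0.npz",im=im,d=d)
    c=optics.camera_model(n); print(n,{k:np.round(v,3).tolist() for k,v in c.items()}, (d>0).mean())
s=r.read_state(); print(s["eef_rot"],s["time_s"],r.tip_extent)
E
```

```text
scene {'K': [[542.464, 0.0, 280.014], [0.0, 542.464, 208.197], [0.0, 0.0, 1.0]], 'k1': -0.078, 'R': [[0.321, 0.947, 0.007], [0.655, -0.217, -0.723], [-0.683, 0.237, -0.69]], 't': [-0.229, -0.324, 1.545]} 0.9961522108843538
top {'K': [[452.126, 0.0, 281.672], [0.0, 452.126, 210.063], [0.0, 0.0, 1.0]], 'k1': -0.126, 'R': [[0.011, -1.0, -0.019], [-0.988, -0.008, -0.157], [0.157, 0.02, -0.987]], 't': [0.03, 0.617, 1.134]} 0.9958588435374149
[ 9.79490207e-01  2.01490617e-01 -1.66074591e-05 -6.82129001e-04] 0.1 0.025
```

View pics/scene0.png

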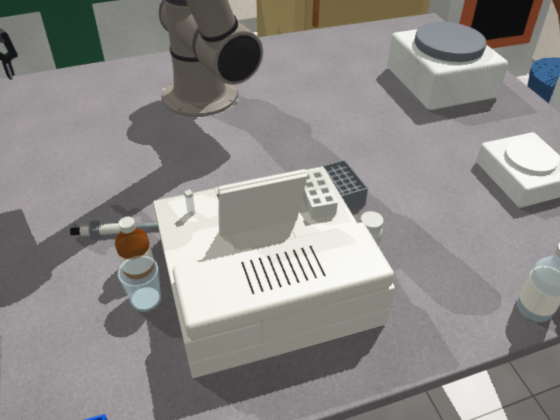

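View pics/top0.png

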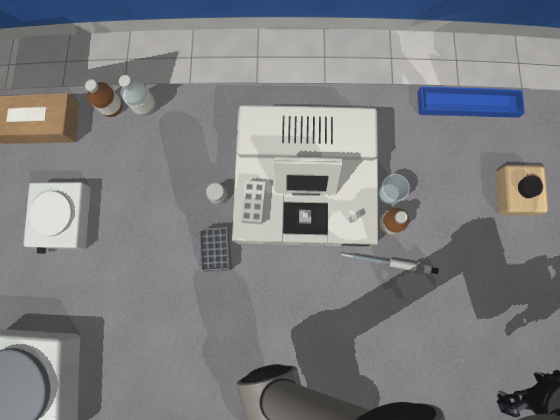

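The scene view (from behind the reader) shows the lid standing open at about (262,205). In the top view the reader spans cols 233–378 and rows 106–244. The lid's free edge is near row 160, cols 275–342, the rack is at (254,201), the cuvette at (357,215), the tip box at (215,249) and the pipette at (390,262). Next I'll measure with the depth image.

```bash
cat > h.py <<'E'
import numpy as np, cv2
from workcell import optics
def cloud(n,d):
    c=optics.camera_model(n);K=np.array(c["K"]);k=c["k1"]
    v,u=np.mgrid[:d.shape[0],:d.shape[1]].astype(float)
    p=cv2.undistortPoints(np.stack([u,v],-1).reshape(-1,1,2),K,np.array([k,0,0,0,0.])).reshape(*d.shape,2)
    X=np.dstack([p*d[...,None],d])
    return (X-np.array(c["t"]))@np.array(c["R"])
E
python3 - <<'E'
from h import *
f=np.load("pics/top0.npz");P=cloud("top",f["d"]);z=P[...,2]
m=np.zeros(z.shape,bool);m[90:255,215:380]=1
dk=m&(((z>.103)&(z<.117))|((z>.143)&(z<.157)))
n,l,s,_=cv2.connectedComponentsWithStats(dk.astype(np.uint8))
sel=np.isin(l,[i for i in range(1,n) if s[i,4]>400])
q=P[sel][:,:2].astype(np.float32);print("rect",cv2.minAreaRect(q), np.median(z[dk&(z<.13)]),np.median(z[dk&(z>.13)]))
dq=P[dk&(z<.13)][:,:2]
print("deck x,y pct",np.percentile(dq,[0.5,99.5],axis=0))
hq=P[sel&(z>.13)][:,:2].astype(np.float32);print("hump",cv2.minAreaRect(hq))
lm=m&(z>.165);L=P[lm];print("lid n",len(L),L.min(0),L.max(0))
top=L[L[:,2]>L[:,2].max()-.012];print("top edge",top.min(0),top.max(0),np.polyfit(top[:,1],top[:,0],1))
# lid underside plane: points between
lf=L[(L[:,2]<L[:,2].max()-.015)]
c=lf.mean(0);U,S,V=np.linalg.svd(lf-c);print("plane",c,V[2],S/len(lf)**.5)
# small things
for nm,(r0,r1,c0,c1,lo,hi) in dict(cuv=(200,230,342,372,.14,.2),tip=(225,275,195,234,.03,.07),rack=(175,225,238,270,.13,.16),pip=(245,280,335,440,.01,.05)).items():
    mm=np.zeros(z.shape,bool);mm[r0:r1,c0:c1]=1;mm&=(z>lo)&(z<hi);a=P[mm];print(nm,mm.sum(),a.min(0).round(3),a.max(0).round(3))
f=np.load("pics/scene0.npz");P=cloud("scene",f["d"]);z=P[...,2]
m=(z>.175)&(z<.3)&(P[...,0]>.4);m[:,:200]=0;m[:,330:]=0
L=P[m];print("scene lid",len(L),np.percentile(L,[1,99],axis=0));c=L.mean(0);U,S,V=np.linalg.svd(L-c);print(c,V[2],S/len(L)**.5)
E
```

```text
rect ((0.697616457939148, -0.024394214153289795), (0.36168816685676575, 0.3412763774394989), 89.1720199584961) 0.10928671501262727 0.14925195002596714
deck x,y pct [[ 0.52786285 -0.20257783]
 [ 0.7415973   0.15543242]]
hump ((0.7234789133071899, -0.023390233516693115), (0.3465740382671356, 0.29021620750427246), 88.8061752319336)
lid n 1879 [ 0.43123061 -0.13628015  0.16507271] [0.70497096 0.05077333 1.21723784]
top edge [0.43123061 0.01226286 1.21723784] [0.43123061 0.01226286 1.21723784] [17.58278649  0.2156153 ]
plane [ 0.68059865 -0.0239538   0.22030804] [-0.93282792  0.0170049   0.3599207 ] [0.04318914 0.03022173 0.00378526]
cuv 40 [ 0.576 -0.144  0.144] [ 0.589 -0.129  0.166]
tip 730 [0.458 0.172 0.03 ] [0.57  0.253 0.055]
rack 663 [0.572 0.078 0.13 ] [0.674 0.133 0.147]
pip 611 [ 0.456 -0.377  0.01 ] [ 0.529 -0.105  0.043]
scene lid 2741 [[ 0.68247919 -0.09937032  0.17627918]
 [ 0.70534846  0.04780201  0.2547742 ]]
[ 0.69484783 -0.02760309  0.22355371] [ 0.98048261 -0.01811442 -0.19576956] [0.04358705 0.0254637  0.00352216]<stdin>:12: RankWarning: Polyfit may be poorly conditioned
```

```bash
cat >> h.py <<'E'
from scipy.spatial.transform import Rotation as R
YAW=-0.016; H=np.array([0.6476,-0.0236,0.1105]); RY=R.from_euler("z",YAW)
G=.045; T=.020; D=.018
def psi(th,pe): return pe+th*(1.75-pe)/1.85
def pose(th,pe,flip,back=0.,clear=.0145):
    """TCP pose with the edge of a lid at angle th between the pads, `clear` above the lower pad; back: withdrawn along tool z"""
    a=psi(th,pe); tz=np.array([np.cos(a),0,-np.sin(a)]); n=np.array([np.sin(a),0,np.cos(a)])
    E=np.array([-.15*np.cos(th),0,.15*np.sin(th)])
    p=H+RY.apply(E-(T-D+back)*tz+(G/2-clear)*n)
    y=n*flip; x=np.cross(y,tz)
    return p,(RY*R.from_matrix(np.column_stack([x,y,tz]))).as_quat()
E
python3 - <<'E'
from h import *
from workcell import r
for flip in (1,-1):
  for pe in (0.,.2,.4,.6,.8):
    out=[]
    for th in (1.85,1.3,.8,.4,0.):
        q=r.solve_ik(*pose(th,pe,flip)); out.append(None if q is None else np.round(q,2).tolist())
    q=r.solve_ik(*pose(1.85,pe,flip,.1))
    print(flip,pe,out,"up",None if q is None else np.round(q,2).tolist(), "out",r.solve_ik(*pose(0,pe,flip,.08)) is not None)
E
```

```text
1 0.0 [[-0.14, 0.8, 0.74, -0.02, 1.78, -0.12], [-0.19, 0.34, 1.56, 0.07, 0.9, -0.21], None, None, [-0.46, 1.29, 2.6, 2.57, 2.23, 2.76]] up [-0.13, 0.89, 0.31, -0.02, 2.12, -0.13] out False
1 0.2 [[-0.14, 0.8, 0.74, -0.02, 1.78, -0.12], [-0.18, 0.37, 1.51, 0.06, 0.99, -0.19], None, [-0.36, 0.35, 2.46, 2.69, 0.73, -2.98], [-0.44, 1.05, 2.64, 2.71, 1.87, 2.92]] up [-0.13, 0.89, 0.31, -0.02, 2.12, -0.13] out False
1 0.4 [[-0.14, 0.8, 0.74, -0.02, 1.78, -0.12], [-0.18, 0.39, 1.46, 0.04, 1.07, -0.18], [-0.25, 0.19, 1.99, 0.33, 0.41, -0.5], [-0.33, 0.26, 2.35, 2.5, 0.4, -2.74], [-0.41, 0.75, 2.6, 2.78, 1.37, 3.06]] up [-0.13, 0.89, 0.31, -0.02, 2.12, -0.13] out False
1 0.6 [[-0.14, 0.8, 0.74, -0.02, 1.78, -0.12], [-0.17, 0.42, 1.4, 0.03, 1.15, -0.17], [-0.23, 0.22, 1.9, 0.18, 0.57, -0.35], None, [-0.36, 0.51, 2.5, 2.76, 0.85, -3.08]] up [-0.13, 0.89, 0.31, -0.02, 2.12, -0.13] out True
1 0.8 [[-0.14, 0.8, 0.74, -0.02, 1.78, -0.12], [-0.17, 0.45, 1.35, 0.02, 1.24, -0.16], [-0.22, 0.26, 1.8, 0.11, 0.73, -0.27], None, [-0.32, 0.38, 2.36, 2.59, 0.41, -2.85]] up [-0.13, 0.89, 0.31, -0.02, 2.12, -
[... 447 characters left out ...]
] out False
-1 0.4 [[-0.14, 0.8, 0.74, -0.02, 1.78, 3.02], [-0.18, 0.39, 1.46, 0.04, 1.07, 2.96], [-0.25, 0.19, 1.99, 0.33, 0.41, 2.65], [-0.33, 0.26, 2.35, 2.5, 0.4, 0.4], [-0.41, 0.75, 2.6, 2.78, 1.37, -0.08]] up [-0.13, 0.89, 0.31, -0.02, 2.12, 3.01] out False
-1 0.6 [[-0.14, 0.8, 0.74, -0.02, 1.78, 3.02], [-0.17, 0.42, 1.4, 0.03, 1.15, 2.97], [-0.23, 0.22, 1.9, 0.18, 0.57, 2.8], None, [-0.36, 0.51, 2.5, 2.76, 0.85, 0.06]] up [-0.13, 0.89, 0.31, -0.02, 2.12, 3.01] out True
-1 0.8 [[-0.14, 0.8, 0.74, -0.02, 1.78, 3.02], [-0.17, 0.45, 1.35, 0.02, 1.24, 2.98], [-0.22, 0.26, 1.8, 0.11, 0.73, 2.87], None, [-0.32, 0.38, 2.36, 2.59, 0.41, 0.29]] up [-0.13, 0.89, 0.31, -0.02, 2.12, 3.01] out True
```

```bash
python3 - <<'E'
s=open('h.py').read()
i=s.index("G=.045")
open('h.py','w').write(s[:i]+'''G=.045; T=.020
def pose(th,pe,be,flip,back=0.,clear=.0145,D=.018,G=G):
    """TCP pose with the edge of a lid at angle th between the pads, `clear` above the lower pad; back: withdrawn along tool z.
    pitch goes 1.75 -> pe, azimuth 0 -> be as th goes 1.85 -> 0"""
    u=np.clip(1-th/1.85,0,1); a=1.75+u*(pe-1.75); Z=R.from_euler("z",be*np.clip(u/.7,0,1))
    tz=Z.apply([np.cos(a),0,-np.sin(a)]); n=Z.apply([np.sin(a),0,np.cos(a)])
    E=np.array([-.15*np.cos(th),0,.15*np.sin(th)])
    p=H+RY.apply(E-(T-D+back)*tz+(G/2-clear)*n)
    y=n*flip; x=np.cross(y,tz)
    return p,(RY*R.from_matrix(np.column_stack([x,y,tz]))).as_quat()
''')
E
python3 - <<'E'
from h import *
from workcell import r
for flip in (1,-1):
  for be in (-.9,-.7,-.5,-.3,0,.3,.5,.7,.9):
   for pe in (.2,.4,.6,.8,1.0,1.2):
    Q=[r.solve_ik(*pose(th,pe,be,flip)) for th in np.linspace(1.85,0,19)]
    Q+=[r.solve_ik(*pose(0,pe,be,flip,b)) for b in (.03,.06,.09)]
    bad=[i for i,q in enumerate(Q) if q is None]
    if bad: 
        if len(bad)<3: print(flip,be,pe,"None",bad)
        continue
    Q=np.array(Q); st=np.abs(np.diff(Q,axis=0)).max(0)
    print(flip,be,pe,"ok step",st.round(2),"end",Q[18].round(2))
E
```

```text
1 -0.9 1.0 ok step [0.04 0.07 0.12 0.16 0.09 0.18] end [ 0.05  0.43  2.04 -0.99  0.56  1.8 ]
1 -0.9 1.2 ok step [0.02 0.06 0.1  0.09 0.07 0.11] end [-0.05  0.41  1.95 -0.52  0.6   1.27]
1 -0.7 1.0 None [18]
1 -0.7 1.2 ok step [0.02 0.06 0.1  0.09 0.08 0.1 ] end [-0.08  0.39  1.99 -0.46  0.5   1.02]
1 -0.5 0.6 None [14, 15]
1 -0.5 1.0 None [18]
1 -0.5 1.2 ok step [0.01 0.07 0.1  0.08 0.08 0.09] end [-0.12  0.37  2.03 -0.35  0.42  0.69]
1 -0.3 1.2 ok step [0.01 0.07 0.1  0.04 0.09 0.04] end [-0.17  0.36  2.05 -0.15  0.37  0.28]
1 0 1.2 ok step [0.01 0.07 0.1  0.06 0.09 0.06] end [-0.24  0.35  2.06  0.22  0.38 -0.42]
1 0.3 0.2 None [16, 21]
1 0.3 0.4 ok step [0.13 0.14 0.16 0.33 0.18 6.13] end [-0.67  0.72  2.52  2.22  1.23  3.06]
1 0.3 0.6 ok step [0.1  0.1  0.14 0.31 0.14 0.35] end [-0.58  0.52  2.44  2.16  0.86 -2.95]
1 0.3 0.8 ok step [0.06 0.09 0.13 0.31 0.11 0.34] end [-0.48  0.4   2.32  1.89  0.54 -2.55]
1 0.3 1.0 ok step [0.04 0.08 0.12 0.29 0.09 0.31] end [-0.39  0.35  2.19  1.2   0.37 -1.77]
1 0.3 1.2 ok step [0.02 0.07 0.1  0.1  0.08 0.11] end [-0.31  0.36  2.04  0.46  0.47 -
[... 3142 characters left out ...]
9 0.16] end [-0.49  0.4   2.09  0.97  0.65  1.18]
-1 0.7 1.2 ok step [0.02 0.06 0.1  0.09 0.08 0.1 ] end [-0.37  0.39  1.98  0.55  0.65  1.66]
-1 0.9 0.2 ok step [0.07 0.1  0.17 0.17 0.16 0.26] end [-0.84  0.85  2.14  1.39  1.4   0.15]
-1 0.9 0.4 ok step [0.07 0.09 0.16 0.14 0.14 0.23] end [-0.79  0.71  2.15  1.35  1.22  0.31]
-1 0.9 0.6 ok step [0.06 0.08 0.14 0.11 0.12 0.2 ] end [-0.72  0.58  2.12  1.27  1.05  0.51]
-1 0.9 0.8 ok step [0.05 0.08 0.13 0.1  0.11 0.18] end [-0.62  0.49  2.08  1.11  0.89  0.76]
-1 0.9 1.0 ok step [0.04 0.07 0.12 0.09 0.09 0.15] end [-0.51  0.43  2.02  0.86  0.78  1.09]
-1 0.9 1.2 ok step [0.02 0.06 0.1  0.07 0.08 0.12] end [-0.39  0.42  1.94  0.54  0.75  1.48]
```

Run:
```python
from h import *
from workcell import r,command_gripper
command_gripper(.040)
s=r.read_state(); p=np.array(s["eef_pos"]); r.move_straight(p+[0,0,.2],speed=.25)
K=dict(pe=.6,be=.7,flip=1,G=.04,clear=.012)
r.reach(*pose(1.85,back=.10,**K))
hit=r.move_straight(*pose(1.85,back=0.,**K),speed=.08,max_force=8)
s=r.read_state();print(hit,s["time_s"],s["eef_pos"],pose(1.85,**K)[0],s["grip_width"],s["contact_force"])
im,d=optics.get_image("scene");cv2.imwrite("pics/s1.png",cv2.resize(im[110:290,150:390,::-1],None,fx=2.5,fy=2.5))
```

```text
False 5.4083 [ 0.69740005 -0.02442951  0.25578126] [ 0.69716057 -0.02439304  0.25523328] 0.04013216226422585 [-0.14375388  0.33881254  0.00213034]
```

View pics/s1.png

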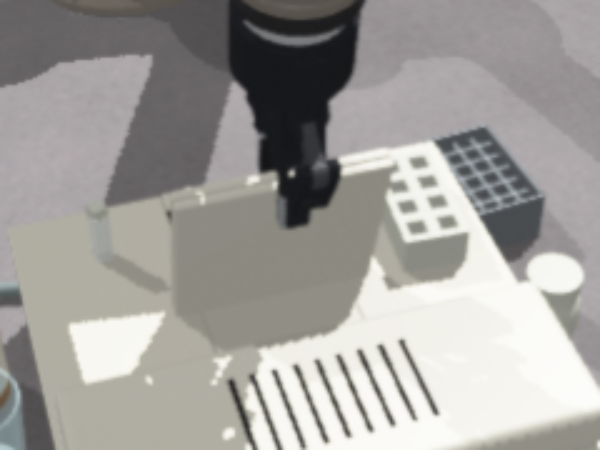

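The crop shows the rear finger behind the lid's back face at (292,195) and the lid's edge between the open pads, with nothing else touched. Next comes the nudge past balance.

Run:
```python
from h import *
from workcell import r,command_gripper
K=dict(pe=.6,be=.7,flip=1,G=.04,clear=.012)
for th in (1.72,1.6,1.5,1.42,1.34,1.26,1.18):
    hit=r.move_straight(*pose(th,**K),speed=.04,max_force=12)
    s=r.read_state();print(th,hit,round(s["time_s"],2),np.round(s["contact_force"],2))
    if hit: break
r.hold(.5); s=r.read_state();print(s["time_s"],np.round(s["contact_force"],2))
im,d=optics.get_image("scene");cv2.imwrite("pics/s2.png",cv2.resize(im[110:290,150:390,::-1],None,fx=2.5,fy=2.5))
P=cloud("scene",d);z=P[...,2];m=(z>.17)&(z<.275)&(abs(P[...,1]+.024)<.075)&(abs(P[...,1]+.024)>.045)&(P[...,0]>.5)&(P[...,0]<.72)
L=P[m];c=L.mean(0);V=np.linalg.svd(L-c)[2];print(len(L),c,V[2],L.max(0))
```

```text
1.72 False 6.1 [ 0.37  1.05 -0.05]
1.6 False 6.71 [ 0.2   0.58 -0.25]
1.5 False 7.24 [ 1.32 -0.91 -0.3 ]
1.42 False 7.69 [ 0.32 -0.04 -0.14]
1.34 False 8.14 [ 0.18 -0.62  0.34]
1.26 False 8.59 [ 0.84  0.57 -0.73]
1.18 False 9.04 [-0.18  0.09 -0.79]
9.5417 [-0.88  0.13 -0.12]
1712 [ 0.61567995 -0.02779136  0.21274422] [ 0.89305608 -0.01686818  0.44962907] [0.64079591 0.05095726 0.2534444 ]
```

View pics/s2.png

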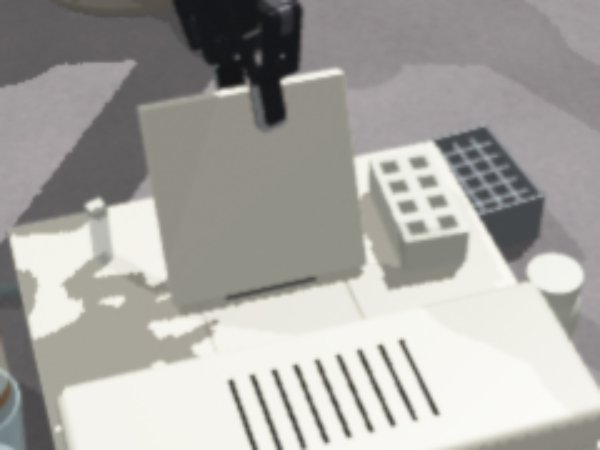

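The lid leans forward at about 1.10 rad and rests on the front finger, with its edge between the pads at (265,95). I'll widen the opening and lower it.

Run:
```python
from h import *
from workcell import r,command_gripper
for g in (.047,.054,.062,.07): command_gripper(g)
s=r.read_state();print(s["time_s"],s["grip_width"],np.round(s["contact_force"],2))
for th in np.arange(1.1,.44,-.08):
    hit=r.move_straight(*pose(th,pe=.6,be=.7,flip=1,G=.07,clear=.011+.016*th/1.18),speed=.04,max_force=15)
    s=r.read_state();print(round(th,2),hit,round(s["time_s"],2),np.round(s["contact_force"],2))
    if hit: break
im,d=optics.get_image("scene");cv2.imwrite("pics/s3.png",cv2.resize(im[90:290,130:390,::-1],None,fx=2.5,fy=2.5))
P=cloud("scene",d);z=P[...,2];m=(z>.145)&(z<.275)&(abs(P[...,1]+.024)<.075)&(P[...,1]>.02)&(P[...,0]>.45)&(P[...,0]<.66)
L=P[m];c=L.mean(0);V=np.linalg.svd(L-c)[2];print(len(L),c,V[2])
```

```text
10.575 0.0697693734959599 [-0.45  0.69 -0.49]
1.1 False 11.0 [-1.04  0.55 -0.38]
1.02 False 11.43 [-0.55  0.52  0.3 ]
0.94 False 11.85 [-0.52 -0.43 -0.35]
0.86 False 12.28 [-1.56  0.1   0.28]
0.78 False 12.7 [-0.98  0.09 -1.41]
0.7 False 13.12 [-1.29 -0.78 -0.36]
0.62 False 13.55 [-1.75 -0.88 -0.78]
0.54 False 13.97 [-1.61 -0.51 -0.84]
0.46 False 14.39 [-1.96  0.72 -0.37]
639 [0.56222767 0.03567232 0.16252621] [-0.36899211 -0.01975975 -0.92922246]
```

View pics/s3.png

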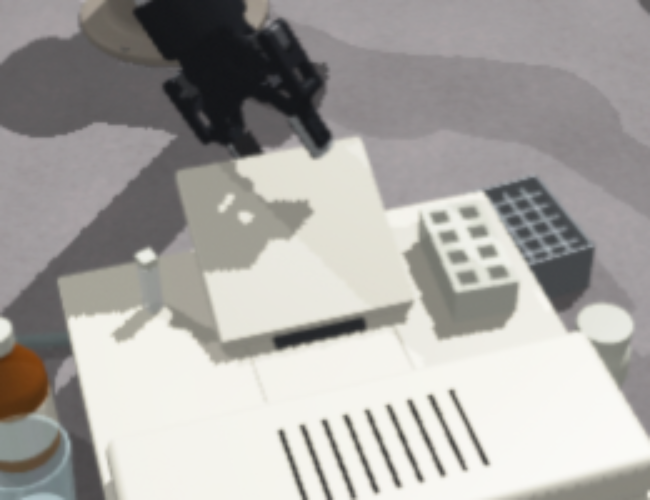

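The lid is at about 0.38 rad, resting on the lower finger under its edge at (240,152). The upper finger is clear above it at (325,145). I'll insert slightly deeper and lower it the rest of the way.

Run:
```python
from h import *
from workcell import r,command_gripper
f=lambda th,b:pose(th,pe=.6,be=.7,flip=1,G=.07,clear=.011+.016*th/1.18,back=b)
for th,b in [(.46,-.005)]+[(t,-.005) for t in (.39,.32,.25,.18,.12,.06,0.)]:
    hit=r.move_straight(*f(th,b),speed=.025,max_force=15)
    s=r.read_state();print(round(th,2),hit,round(s["time_s"],2),np.round(s["contact_force"],2))
    if hit: break
im,d=optics.get_image("scene");cv2.imwrite("pics/s4.png",cv2.resize(im[90:290,130:390,::-1],None,fx=2.5,fy=2.5))
P=cloud("scene",d);z=P[...,2];m=(z<.2)&(z>.115)&(abs(P[...,1]-.03)<.015)&(P[...,0]>.505)&(P[...,0]<.64)
L=P[m];c=L.mean(0);V=np.linalg.svd(L-c)[2];print(len(L),c,V[2])
```

```text
0.46 False 14.79 [-2.15 -1.1  -0.73]
0.39 False 15.31 [-1.84 -1.8  -1.61]
0.32 False 15.82 [-1.15  0.49 -1.15]
0.25 False 16.34 [-1.32 -1.08 -0.81]
0.18 False 16.86 [-2.07 -1.57 -2.28]
0.12 False 17.32 [-2.04 -1.14 -0.6 ]
0.06 False 17.77 [ 0.38 -0.34 -0.67]
0.0 False 18.23 [ 0.71 -0.02 -0.55]
684 [0.57614895 0.0300599  0.12661563] [-0.00900065 -0.06639001 -0.99775315]
```

View pics/s4.png

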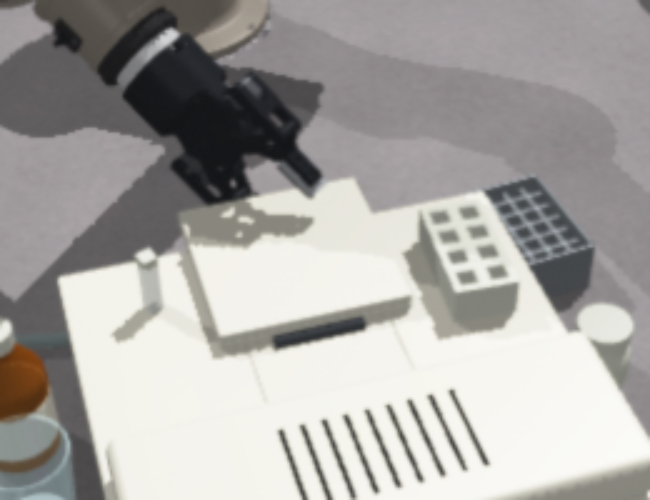

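The lid is flat: its top is at z = 0.1266 against 0.1265 expected for shut. Both fingers are clear of it at (240,185) and (315,185). I'll withdraw along the tool axis and re-check.

Run:
```python
from h import *
from workcell import r
f=lambda b:pose(0,pe=.6,be=.7,flip=1,G=.07,clear=.011,back=b)
print(r.move_straight(*f(.08),speed=.06,max_force=10))
r.hold(.5)
s=r.read_state();print(s["time_s"],s["eef_pos"],s["contact_force"])
f0=np.load("pics/top0.npz")["im"].astype(int);im,d=optics.get_image("top");im2,d2=optics.get_image("scene")
cv2.imwrite("pics/t5.png",im[:,:,::-1])
P=cloud("scene",d2);z=P[...,2]
for a,b in((.505,.53),(.6,.64)):
    m=(abs(P[...,1]+.024)<.06)&(P[...,0]>a)&(P[...,0]<b)&(z>.115)&(z<.2);print(m.sum(),np.median(z[m]))
```

```text
False
20.35 [ 0.45567444 -0.05538747  0.17659894] [ 0.86504951  0.05256366 -0.6262856 ]
465 0.1264398645675881
911 0.12634016704190182
```

View pics/t5.png

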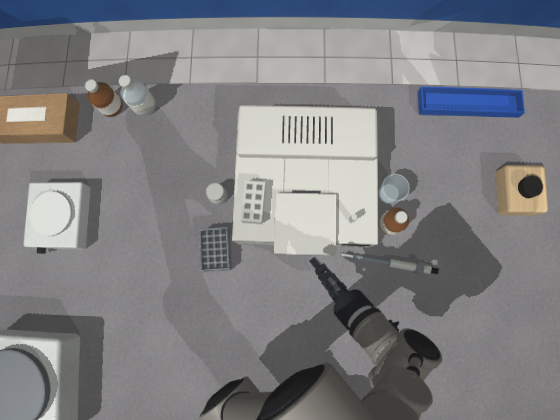

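The top view shows the lid shut at (306,222), every bystander where it stood, and the gripper withdrawn to (318,265). I'm handing the job in.

```bash
python3 -c "
from workcell import r
print(r.finish_job())"
```

```text
the job is handed in; nothing more can be done
None
```

The lid was nudged past upright, caught on the front finger and lowered until shut (measured flat, top at 126 mm at both ends); the arm then backed clear with every bystander looking unmoved, and the job was handed in at about 20 s, with no verdict returned.

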